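# Clamp a glued wooden tag in the bench press

### The arm

A 7-joint arm with a two-finger parallel gripper is mounted at the origin on the work surface. World frame = base frame: x ahead of the robot, y to its left, z up, the work surface at z = 0. Lengths are in m, angles in rad, forces in N, time in s.
With the tool pointing down it reaches from about 0.4 to 0.85 m from the base axis. Payload 10.4 kg.
Tool frame: the origin (TCP) lies on the mounting face of the last link; the fingertips stand r.tips_ahead ahead of it and the grasp point (between the pads) lies 164 mm ahead of it (r.tips_ahead is the distance from the TCP to the fingertips, in m); z points along the fingers, y is the line along which they close (so a half turn about z gives the same grasp; the last joint's range is limited). The gripper opens to 87 mm and grips with 3 to 60 N. Pads are 19 mm wide; open, the fingers measure 117 mm over their backs; the gripper's body (75 mm by 190 mm) begins 51 mm behind the grasp point.
Start: joints at [-1.17, 0.332, -0.065, 1.46, 0.022, 1.35, -0.088], TCP at [0.257, 0.57, 0.405] pointing down, gripper open.
Joint ranges: [-2.6, 2.6], [-0.5, 2.12], [-1.47, 1.34], [0.16, 2.42], [-1.27, 4.41], [0.06, 2.06], [-2.6, 2.6]. Speed limits (rad/s): [2.22, 2.22, 2.79, 2.79, 3.14, 3.14, 3.14].

### API

Orientations are given as a unit quaternion [x, y, z, w].
In Python, from bench import telemetry, imaging, job, r gives the robot as it stands.
- The arm moves only by the tool move_arm, never from a script. Its argument "steps" is a list of rows, each an object of numbers: "dx", "dy", "dz": the shift along the tool's x, y, z in cm; "spin": the turn about the tool's z in rad. In form: [{"dx": .., "dy": .., "dz": .., "spin": ..}, ...]. A call has 1 to 12 rows; each row shifts and turns the commanded pose from where the row before left it, along the tool's axes as they then stand; what a row does not reach is not made up. A row lasts 1/10 s, in which the tool goes at most 50 mm and 8.59 degrees, less where a joint would pass 70% of its speed; a pose out of reach is approached as far as the arm can. A call with a gripper value outside its range is refused whole. "claw" is the finger opening in cm, from 0 to 8.7, set as the call begins (left out, the last holds). The fingers move at their own pace and stop on an object; "squeeze" is the grip in N (left out, the last holds). Time passes only in rows, so rows that do not move let the fingers close. It gives the time, the measured TCP pose, the force, the opening and the grip force at its end, in the units of the state.
- telemetry.read_state(): the state, without advancing time (a new reading comes with each control period).
- imaging.camera(name): name is "scene" or "top"; returns a dict with "img" (384x512x3 uint8, red, green, blue), "camera_matrix" (3x3 intrinsics, pixels), "R" (3x3) and "t" (3): a world point X has camera coordinates R X + t. Camera axes: x right, y down, z forward; pixel columns grow to the right and rows downward; lengths in m; the calibration is good to about 2 mm. A picture is of the moment at which its call begins. There is no depth.
- job.close_job(): hands the job in; it is judged then, once.
The state is a dict: "time": time; "joint_positions": joint angles; "joint_vel": joint speeds; "joint_torque": joint torques, N m; "ee_pos": TCP position; "eef_rot": TCP orientation; "ft_force": force on the tool from outside, world axes, zero at the start; "torque": the same for the moment, N m; "width": finger opening in m; "grip_force": force on a finger pad.
Only numpy, scipy, OpenCV 4.12 (cv2) and the standard library are available. Lean on these libraries where they do the work, as an engineer would, in place of code of your own. Each camera call takes 0.05 s, during which the arm holds its last target. There are 200 camera calls.

### The job

Slide the wooden sled along its guides, by its orange handle, under the green bridge until it rests against the red end stop, so that the glued tag in it lies below the white pad. Then press the red knob on top of the bridge straight down by 25 mm (give or take 4 mm) so that the pad clamps the tag, never pressing it further than 33 mm, and finish while still holding the knob down at that depth: do not let it come up. Leave the glue stick, the steel cutter and the white cup alone.

Things in the scene. Friction and masses are not known exactly. Their poses are not given: they have to be found in the camera images.
- press: Fixed hand press. Origin on the table below the plunger's axis, z up; the sled travels along +y. Plywood base: x +-80, y -290 to +80 mm, 20 mm thick. Aluminium guides 73 mm apart, tops 34 mm above the table. Red end stop: face at y = +50 mm, top 42 mm up. Green bridge at y = -20 to +20 mm: posts at x = +-56 to +-78 mm, beam underside 110, top 135 mm up.
- knob_top (a point): Centre of the flat top of the red round knob (48 mm diameter, flat top 42 mm, knob body 30 mm tall, on a 14 mm steel rod) above the bridge; 217 mm above the table when up; it goes down with the plunger. To be pressed from above.
- plunger (a joint): Travel of the knob and its rod straight down, in m: 0 = up (a spring returns it there), 0.040 = bottomed. It takes about 1.2 N to start, plus 0.15 N per mm. After 12 mm the pad touches the tag, if that is below it, and the pad's spring adds 0.5 N per mm: some 11 to 12 N at 25 mm.
- pad_face (a point): Centre of the underside of the white round pad (40 mm diameter, 10 mm thick) below the bridge, on the knob's rod through a spring that lets it yield up to 24 mm; 54 mm above the table when the knob is up.
- sled: Loose wooden sled, 68 (x) x 190 (y) x 8 mm, about 0.25 kg, lying between the guides, axes parallel to the press's. Origin: centre of its underside, 20 mm above the table. The tag's pocket (53 mm square, rim tops 14 mm above the underside) is centred at y = +45 mm, the orange handle at y = -75 mm. Against the stop its origin is at y = -45 mm of the press.
- sled_handle (a point): Half-way up the orange upright handle of the sled: a round post 18 mm in diameter, its top 78 mm and this point 53 mm above the table (a dark collar round its foot, 32 mm wide, top 32 mm above the table). Against the stop this point is at y = -120 mm of the press.
- tag: Loose square tag glued from two pale plywood layers, 50 x 50 x 14 mm, lying in the sled's pocket with about 1.5 mm play all round. Origin: centre of its underside; its top is 42 mm above the table.
- glue_stick: Bystander: upright glue stick, 28 mm diameter, 93 mm tall, purple foot and green cap; origin at the centre of its underside.
- cutter: Bystander: square dark steel cutter frame, 50 x 50 x 40 mm, open above and below; origin at the centre of its underside.
- rivet_cup: Bystander: white cup, 60 mm across the rim, 45 mm tall; origin at the centre of its underside.
There are look-alikes about, which are no part of the job. Several things have the shape of the sled; the one meant has the colours described above.

How it is judged:
On the way:
1. the sled is against the end stop with the tag in its pocket, and the knob is still up (y of sled in the frame of press above -0.049 m and horizontal distance between tag and pad_face below 0.007 m and value of joint plunger below 0.004 m), for 0.2 s.
At the end, for the whole second after the job is handed in: The robot still holds the knob 21 to 29 mm down; the pad presses the tag with more than 3 N; the sled is within 4 mm of its end stop and the tag's centre within 7 mm of the plunger's axis, lying flat in its pocket (value of joint plunger between 0.021 and 0.029 m and y of sled in the frame of press above -0.049 m and horizontal distance between tag and pad_face below 0.007 m and contact force between press and tag above 3 N and angle between tag's own z axis and vertical below 0.06 rad and linear speed of tag below 0.02 m/s and contact force between any of the fingers, the arm and press above 2 N); the arm keeps its last pose, push and grip.
It fails at once if the knob is pressed further than 33 mm (value of joint plunger above 0.033 m).
It fails at once if a bystander is moved by more than 25 mm (distance of any of glue_stick, cutter, rivet_cup from where it was at the start of the episode above 0.025 m).
It also fails if it takes over 48 s, if anything falls off the work surface, if the arm or the gripper's body presses on something with over 40 N, if the wrist force passes 120 N, or if a joint passes its speed limit or range.

## Working session

There is one attempt and no reset: what is moved stays moved. The work goes in short steps, Python scripts to look and compute and a tool call to move; the robot and the scene stay as the last step left them, time stands still between calls to the robot, and variables do not carry over. Pictures are saved under pics/ and viewed, at most 10 in all, crops included, and the job is handed in when it is done.

Besides the shell and the picture viewer there is one more tool, called after "Request:" as name(argument=value, ...) on one line, values as JSON. move_arm: Moves the arm, as the interface text tells. Its arguments: {"type":"object","properties":{"steps":{"type":"array","items":{"type":"object","properties":{"dx":{"type":"number"},"dy":{"type":"number"},"dz":{"type":"number"},"spin":{"type":"number"}}}},"claw":{"type":"number"},"squeeze":{"type":"number"}},"required":["steps"]}

```bash
mkdir -p pics; cat > h.py <<'E'
import numpy as np, cv2, json
from bench import telemetry, imaging, job, r
def snap(n,f):
    c=imaging.camera(n); cv2.imwrite(f'pics/{f}.png',c['img'][...,::-1])
    np.savez(f'pics/{f}.npz',**{k:np.array(v) for k,v in c.items()})
def P(f):
    c=np.load(f'pics/{f}.npz'); return c['camera_matrix']@np.c_[c['R'],c['t']]
def tri(fa,a,fb,b):
    X=cv2.triangulatePoints(P(fa),P(fb),np.array(a,float).T,np.array(b,float).T); return (X[:3]/X[3]).T
def proj(f,X):
    q=np.c_[np.atleast_2d(X),np.ones(len(np.atleast_2d(X)))]@P(f).T; return q[:,:2]/q[:,2:]
def atz(f,uv,z):
    M=P(f); out=[]
    for u,v in np.atleast_2d(uv):
        A=np.array([M[0]-u*M[2],M[1]-v*M[2]]); out.append(np.r_[np.linalg.solve(A[:,:2],-A[:,2]*z-A[:,3]),z])
    return np.array(out)
def crop(f,x0,y0,x1,y1,s):
    i=cv2.imread(f'pics/{f}.png')[y0:y1,x0:x1]; cv2.imwrite(f'pics/{f}_c{x0}_{y0}.png',cv2.resize(i,None,fx=s,fy=s,interpolation=cv2.INTER_CUBIC))
E
python3 -c "
from h import *
s=telemetry.read_state();print(s,r.tips_ahead)
snap('scene','s0');snap('top','t0')
a=np.hstack([cv2.imread('pics/s0.png'),cv2.imread('pics/t0.png')])
for n in('s0','t0'):
  c=np.load(f'pics/{n}.npz');print(-c['R'].T@c['t'])
"
```

```text
{'time': 0.0, 'joint_positions': array([-1.16955948,  0.33285742, -0.0646699 ,  1.46093853,  0.02165623,
        1.34987509, -0.08847551]), 'joint_vel': array([-0.00098941, -0.00072316,  0.00089767,  0.00048838, -0.00117187,
       -0.00068242,  0.00108117]), 'joint_torque': array([-3.42747071e-04, -6.23283434e+01,  2.42859236e-02, -3.89876318e+01,
       -6.12948881e-02,  4.02751495e-02,  1.15424359e-04]), 'ee_pos': array([0.25700422, 0.5695769 , 0.40396406]), 'eef_rot': array([ 2.10321409e-01,  9.77632051e-01, -6.86251423e-04, -8.21950612e-05]), 'ft_force': array([ 0.30966422,  0.01938723, -0.34742612]), 'torque': array([-0.01375365, -0.02869915, -0.01693423]), 'grip_force': 0.0, 'width': 0.08708163729617577} 0.1822
[1.22957441 0.30893053 0.72796846]
[0.37896697 0.01345132 1.00922541]
```

View pics/s0.png

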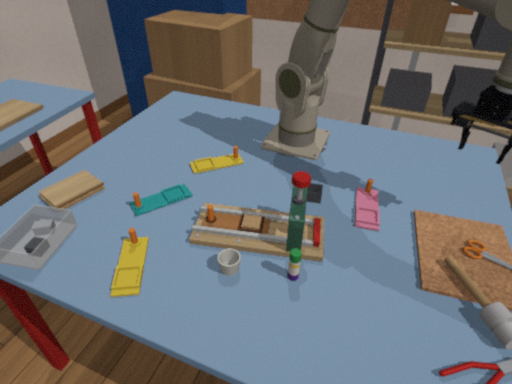

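View pics/t0.png

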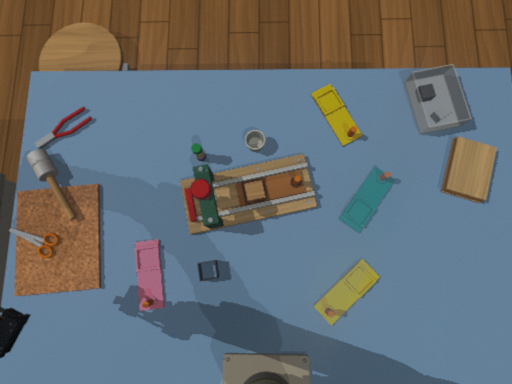

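The look-alikes are the yellow (top 336,115), teal (367,198), yellow (347,292) and pink (149,275) sleds. The one meant is the wooden sled between the press guides, with its handle at top (297,181) / scene (210,213). I'll confirm that in an enlarged crop.

```bash
python3 -c "
from h import *
crop('t0',170,130,330,250,5);crop('s0',180,160,340,280,5)"
```

```text
(no output)
```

View pics/t0_c170_130.png

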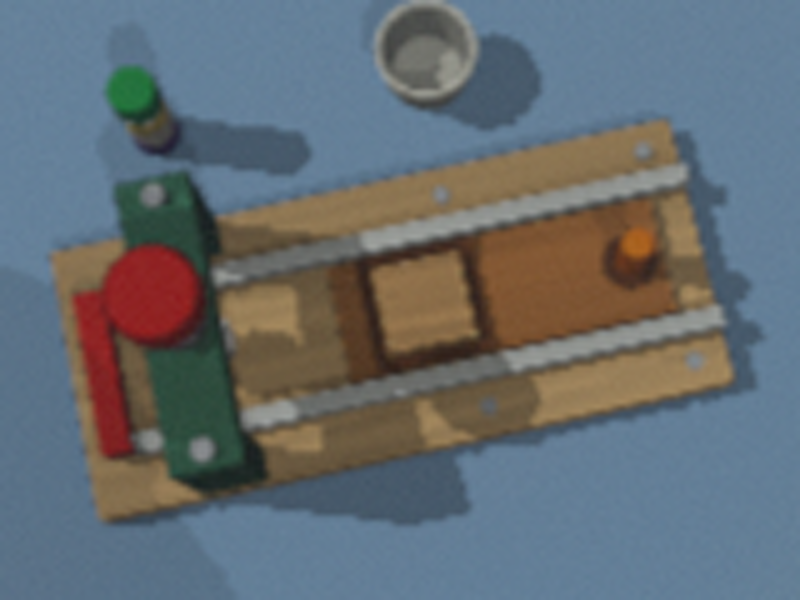

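View pics/s0_c180_160.png

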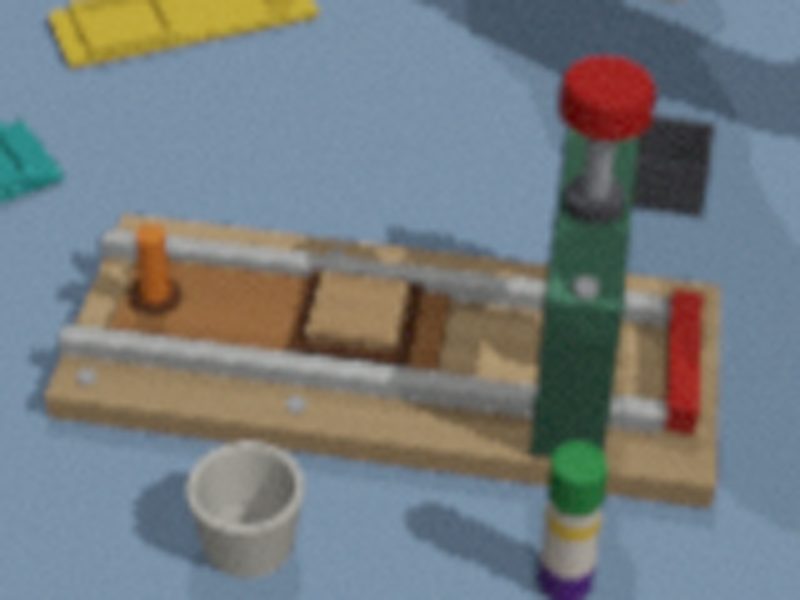

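The crops confirm it: a wooden sled with a dark-rimmed pocket and pale tag, and an orange handle, between the guides. Handle top is at top-crop (640,240) / scene-crop (152,230), and knob top at (155,288) / (608,78). Next I'll measure.

```bash
cat >> h.py <<'E'
def uc(p,o,s=5): return (np.array(p,float)+.5)/s-.5+np.array(o)
E
python3 -c "
from h import *
from scipy.optimize import least_squares
T=uc([[52,250],[668,120],[735,385],[103,520]],(170,130)); S=uc([[710,490],[48,402],[125,218],[720,290]],(180,160))
L=np.array([[80,80],[80,-290],[-80,-290],[-80,80]])/1e3
print('corners',tri('t0',T,'s0',S).round(4))
def W(p,l):
  c,s=np.cos(p[2]),np.sin(p[2]); l=np.atleast_2d(l); return np.c_[p[0]+c*l[:,0]-s*l[:,1],p[1]+s*l[:,0]+c*l[:,1],l[:,2]]
L3=np.c_[L,np.full(4,.02)]
f=lambda p:np.r_[(proj('t0',W(p,L3))-T).ravel(),(proj('s0',W(p,L3))-S).ravel()]
q=least_squares(f,[.5,.1,.15]);p=q.x;print('press',p,q.fun.round(1))
c=uc([[640,240],[153,290],[426,300]],(170,130));d=uc([[152,230],[608,78],[362,305]],(180,160))
X=tri('t0',c,'s0',d);print('handle,knob,tag',X.round(4)); print('reproj',(proj('t0',X)-c).round(1).tolist(),(proj('s0',X)-d).round(1).tolist())
R=np.array([[np.cos(p[2]),-np.sin(p[2])],[np.sin(p[2]),np.cos(p[2])]])
print('in press',((X[:,:2]-p[:2])@R).round(4))
"
```

```text
corners [[ 0.5902  0.2488  0.0163]
 [ 0.6688 -0.1094  0.0122]
 [ 0.5122 -0.1451  0.0121]
 [ 0.4334  0.2154  0.0134]]
press [0.52978879 0.15555735 0.21643131] [-0.6 -0.5  0.4 -1.1  0.2 -0.9 -1.1 -0.4  1.3 -0.6 -1.2 -1.8 -0.4 -1.6
  0.3 -1.3]
handle,knob,tag [[ 0.5821 -0.0847  0.0785]
 [ 0.5284  0.1546  0.2165]
 [ 0.5556  0.0327  0.0403]]
reproj [[-0.3, 0.1], [-0.1, 0.0], [-0.6, 0.2]] [[-0.3, -0.1], [-0.1, 0.0], [-0.6, -0.0]]
in press [[-0.0005 -0.2459]
 [-0.0016 -0.0006]
 [-0.0012 -0.1256]]
```

Request:
move_arm(steps=[{"dz": -1.2,"spin": 0.133},{"dz": -1.2,"spin": 0.133},{"dz": -1.2,"spin": 0.133},{"dz": -1.2,"spin": 0.133},{"dz": -1.2,"spin": 0.133},{"dz": -1.2,"spin": 0.133},{"dz": -1.2,"spin": 0.133},{"dz": 0}], claw=6.0, squeeze=20)

```text
$.steps[0]: bad value
```

```bash
cat >> h.py <<'E'
from scipy.spatial.transform import Rotation as Ro
def goal(x,y,ztcp,yaw=0.2164):
    s=telemetry.read_state(); R=Ro.from_quat(s['eef_rot']).as_matrix()
    d=R.T@(np.array([x,y,ztcp])-s['ee_pos'])*100
    a=np.arctan2(R[1,1],R[0,1]); e=(a-yaw+np.pi/2)%np.pi-np.pi/2
    print('t',round(s['time'],2),'pos',s['ee_pos'].round(4),'d_cm',d.round(2),'spin',round(e,3),'tiltz',R[:,2].round(3),'F',s['ft_force'].round(2),'w',round(s['width'],4),'g',round(s['grip_force'],1),'q',s['joint_positions'].round(2))
E
python3 -c "
from h import *
goal(.5823,-.0847,.48)"
```

```text
t 0.1 pos [0.257  0.5696 0.404 ] d_cm [-56.56 -46.27  -7.53] spin 0.931 tiltz [-0.    -0.001 -1.   ] F [ 0.38  0.53 -0.44] w 0.0867 g 0.0 q [-1.17  0.33 -0.06  1.46  0.02  1.35 -0.09]
```

Request:
move_arm(steps=[{"dx": 0,"dy": 0,"dz": -1.2,"spin": 0.133},{"dx": 0,"dy": 0,"dz": -1.2,"spin": 0.133},{"dx": 0,"dy": 0,"dz": -1.2,"spin": 0.133},{"dx": 0,"dy": 0,"dz": -1.2,"spin": 0.133},{"dx": 0,"dy": 0,"dz": -1.2,"spin": 0.133},{"dx": 0,"dy": 0,"dz": -1.2,"spin": 0.133},{"dx": 0,"dy": 0,"dz": -1.2,"spin": 0.133},{"dx": 0,"dy": 0,"dz": 0,"spin": 0}], claw=6.0, squeeze=20)

```text
time: 0.9
ee_pos: [0.257, 0.5698, 0.4901]
eef_rot: [0.628, 0.779, 0.001, -0.0]
ft_force: [0.0, 0.2, 0.3]
width: 0.0604
grip_force: 0.0
```

```bash
python3 -c "
from h import *
goal(.5823,-.0847,.48)"
```

```text
t 0.9 pos [0.257  0.5698 0.4901] d_cm [-70.87  17.9    0.91] spin -0.003 tiltz [ 0.001  0.002 -1.   ] F [0.05 0.16 0.32] w 0.0604 g 0.0 q [-1.27  0.3   0.06  1.33 -0.02  1.51 -0.99]
```

Request:
move_arm(steps=[{"dx": -3.5,"dy": 0.9,"dz": 0,"spin": 0},{"dx": -3.5,"dy": 0.9,"dz": 0,"spin": 0},{"dx": -3.5,"dy": 0.9,"dz": 0,"spin": 0},{"dx": -3.5,"dy": 0.9,"dz": 0,"spin": 0},{"dx": -3.5,"dy": 0.9,"dz": 0,"spin": 0},{"dx": -3.5,"dy": 0.9,"dz": 0,"spin": 0},{"dx": -3.5,"dy": 0.9,"dz": 0,"spin": 0},{"dx": -3.5,"dy": 0.9,"dz": 0,"spin": 0},{"dx": -3.5,"dy": 0.9,"dz": 0,"spin": 0},{"dx": -3.5,"dy": 0.9,"dz": 0,"spin": 0},{"dx": -3.5,"dy": 0.9,"dz": 0,"spin": 0},{"dx": -3.5,"dy": 0.9,"dz": 0,"spin": 0}])

```text
time: 2.1
ee_pos: [0.4528, 0.1811, 0.488]
eef_rot: [0.625, 0.781, -0.0, -0.0]
ft_force: [0.1, 0.1, 0.3]
width: 0.0598
grip_force: 0.0
```

Request:
move_arm(steps=[{"dx": -3.5,"dy": 0.9,"dz": 0,"spin": 0},{"dx": -3.5,"dy": 0.9,"dz": 0,"spin": 0},{"dx": -3.5,"dy": 0.9,"dz": 0,"spin": 0},{"dx": -3.5,"dy": 0.9,"dz": 0,"spin": 0},{"dx": -3.5,"dy": 0.9,"dz": 0,"spin": 0},{"dx": -3.5,"dy": 0.9,"dz": 0,"spin": 0},{"dx": -3.5,"dy": 0.9,"dz": 0,"spin": 0},{"dx": 0,"dy": 0,"dz": 0,"spin": 0},{"dx": 0,"dy": 0,"dz": 0,"spin": 0}])

```text
time: 3.0
ee_pos: [0.5666, -0.0438, 0.4877]
eef_rot: [0.626, 0.78, -0.001, -0.0]
ft_force: [0.2, 0.9, 0.6]
width: 0.0604
grip_force: 0.0
```

```bash
python3 -c "
from h import *
goal(.5823,-.0847,.224)"
```

```text
t 3.0 pos [ 0.5666 -0.0438  0.4877] d_cm [-4.32  0.69 26.37] spin 0.001 tiltz [-0.002 -0.001 -1.   ] F [0.17 0.91 0.56] w 0.0604 g 0.0 q [-0.55  0.19  0.64  1.51 -0.11  1.48  0.31]
```

Request:
move_arm(steps=[{"dx": -2.2,"dy": 0.3,"dz": 0,"spin": 0},{"dx": -2.2,"dy": 0.3,"dz": 0,"spin": 0},{"dx": 0,"dy": 0,"dz": 2.5,"spin": 0},{"dx": 0,"dy": 0,"dz": 2.5,"spin": 0},{"dx": 0,"dy": 0,"dz": 2.5,"spin": 0},{"dx": 0,"dy": 0,"dz": 2.5,"spin": 0},{"dx": 0,"dy": 0,"dz": 2.5,"spin": 0},{"dx": 0,"dy": 0,"dz": 2.5,"spin": 0},{"dx": 0,"dy": 0,"dz": 2.5,"spin": 0},{"dx": 0,"dy": 0,"dz": 1.3,"spin": 0},{"dx": 0,"dy": 0,"dz": 0,"spin": 0},{"dx": 0,"dy": 0,"dz": 0,"spin": 0}])

```text
time: 4.2
ee_pos: [0.5821, -0.0844, 0.3015]
eef_rot: [0.626, 0.78, 0.0, 0.0]
ft_force: [0.0, 0.1, 0.2]
width: 0.0602
grip_force: 0.0
```

```bash
python3 -c "
from h import *
goal(.5823,-.0847,.224);snap('scene','s1');crop('s1',160,110,320,230,5)"
```

```text
t 4.2 pos [ 0.5821 -0.0844  0.3015] d_cm [-0.03  0.01  7.75] spin 0.001 tiltz [ 0.001  0.    -1.   ] F [0.05 0.05 0.22] w 0.0602 g 0.0 q [-0.44  0.37  0.62  1.72 -0.24  1.13  0.47]
```

View pics/s1_c160_110.png

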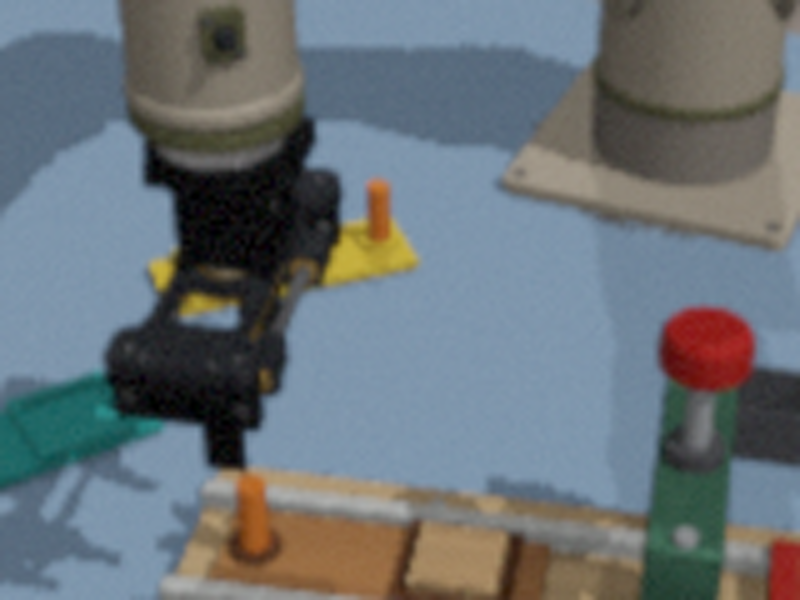

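The open gripper is straddling the handle: the near finger is at crop (225,440) and the handle top at (252,480). Going down and closing.

Request:
move_arm(steps=[{"dx": 0,"dy": 0,"dz": 2,"spin": 0},{"dx": 0,"dy": 0,"dz": 2,"spin": 0},{"dx": 0,"dy": 0,"dz": 2,"spin": 0},{"dx": 0,"dy": 0,"dz": 1.7,"spin": 0},{"dx": 0,"dy": 0,"dz": 0,"spin": 0},{"dx": 0,"dy": 0,"dz": 0,"spin": 0}])

```text
time: 4.85
ee_pos: [0.5823, -0.0849, 0.225]
eef_rot: [0.627, 0.779, 0.0, 0.0]
ft_force: [-0.6, -0.5, 0.8]
width: 0.0601
grip_force: 0.0
```

Request:
move_arm(steps=[{"dx": 0,"dy": 0,"dz": 0,"spin": 0},{"dx": 0,"dy": 0,"dz": 0,"spin": 0},{"dx": 0,"dy": 0,"dz": 0,"spin": 0},{"dx": 0,"dy": 0,"dz": 0,"spin": 0},{"dx": 0,"dy": 0,"dz": 0,"spin": 0},{"dx": 0,"dy": 0,"dz": 0,"spin": 0},{"dx": 0,"dy": 0,"dz": 0,"spin": 0},{"dx": 0,"dy": 0,"dz": 0,"spin": 0}], claw=1.0, squeeze=15)

```text
time: 5.65
ee_pos: [0.5819, -0.0849, 0.2237]
eef_rot: [0.627, 0.779, 0.0, -0.0]
ft_force: [-0.6, 0.2, 0.8]
width: 0.0176
grip_force: 15.0
```

```bash
python3 -c "
from h import *
goal(.5297+.2148*.120,.1551-.9767*.120,.225);snap('scene','s2');crop('s2',160,110,340,245,4)"
```

```text
t 5.65 pos [ 0.5819 -0.0849  0.2237] d_cm [12.56  0.05 -0.13] spin -0.0 tiltz [ 0.  0. -1.] F [-0.65  0.18  0.75] w 0.0176 g 15.0 q [-0.4   0.47  0.59  1.78 -0.31  0.99  0.52]
```

View pics/s2_c160_110.png

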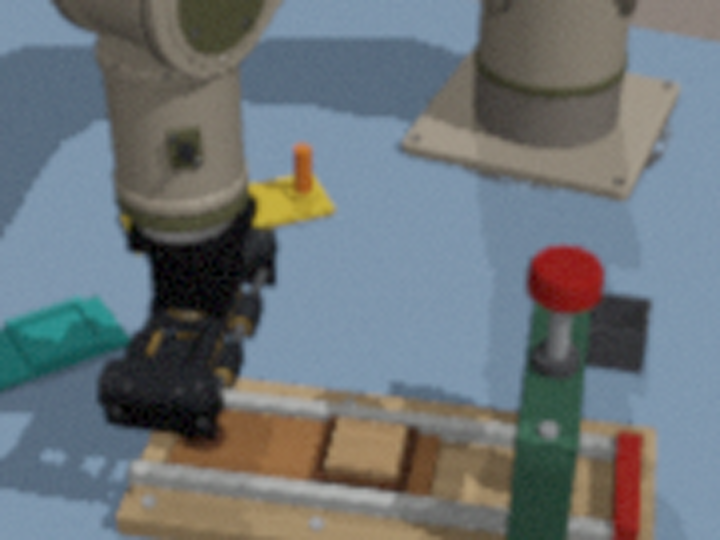

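The fingers hold the handle (17.6 mm opening, tag still in the pocket at crop (368,445)). Sliding it now.

Request:
move_arm(steps=[{"dx": 0.5,"dy": 0,"dz": 0,"spin": 0},{"dx": 1.0,"dy": 0,"dz": 0,"spin": 0},{"dx": 1.2,"dy": 0,"dz": 0,"spin": 0},{"dx": 1.2,"dy": 0,"dz": 0,"spin": 0},{"dx": 1.2,"dy": 0,"dz": 0,"spin": 0},{"dx": 1.2,"dy": 0,"dz": 0,"spin": 0},{"dx": 1.2,"dy": 0,"dz": 0,"spin": 0},{"dx": 1.2,"dy": 0,"dz": 0,"spin": 0},{"dx": 1.2,"dy": 0,"dz": 0,"spin": 0},{"dx": 1.0,"dy": 0,"dz": 0,"spin": 0},{"dx": 0.6,"dy": 0,"dz": 0,"spin": 0},{"dx": 0,"dy": 0,"dz": 0,"spin": 0}])

```text
time: 6.9
ee_pos: [0.5571, 0.0287, 0.2237]
eef_rot: [0.626, 0.78, 0.0, -0.0]
ft_force: [-0.3, 0.2, 0.8]
width: 0.0175
grip_force: 15.0
```

Request:
move_arm(steps=[{"dx": 0.2,"dy": 0,"dz": 0,"spin": 0},{"dx": 0.2,"dy": 0,"dz": 0,"spin": 0},{"dx": 0.2,"dy": 0,"dz": 0,"spin": 0},{"dx": 0,"dy": 0,"dz": 0,"spin": 0}])

```text
time: 7.3
ee_pos: [0.5559, 0.0333, 0.2237]
eef_rot: [0.627, 0.779, 0.0, 0.0]
ft_force: [-0.4, -0.7, -0.2]
width: 0.0176
grip_force: 15.0
```

```bash
python3 -c "
from h import *
goal(.5297+.2148*.120,.1551-.9767*.120,.225)"
```

```text
t 7.3 pos [0.5559 0.0333 0.2237] d_cm [ 0.46  0.05 -0.13] spin -0.001 tiltz [ 0.  0. -1.] F [-0.39 -0.7  -0.2 ] w 0.0176 g 15.0 q [-0.62  0.4   0.57  1.86 -0.26  0.95  0.28]
```

Request:
move_arm(steps=[{"dx": 0.15,"dy": 0,"dz": 0,"spin": 0},{"dx": 0.15,"dy": 0,"dz": 0,"spin": 0},{"dx": 0.15,"dy": 0,"dz": 0,"spin": 0},{"dx": 0,"dy": 0,"dz": 0,"spin": 0},{"dx": 0,"dy": 0,"dz": 0,"spin": 0}])

```text
time: 7.8
ee_pos: [0.5549, 0.038, 0.2237]
eef_rot: [0.627, 0.779, 0.0, -0.0]
ft_force: [-1.8, 0.8, 0.4]
width: 0.0174
grip_force: 15.0
```

Request:
move_arm(steps=[{"dx": 0.1,"dy": 0,"dz": 0,"spin": 0},{"dx": 0.1,"dy": 0,"dz": 0,"spin": 0},{"dx": 0,"dy": 0,"dz": 0,"spin": 0},{"dx": 0,"dy": 0,"dz": 0,"spin": 0}])

```text
time: 8.2
ee_pos: [0.5548, 0.0388, 0.2239]
eef_rot: [0.627, 0.779, -0.0, 0.001]
ft_force: [2.7, -4.4, 0.1]
width: 0.0175
grip_force: 15.0
```

Request:
move_arm(steps=[{"dx": 0.1,"dy": 0,"dz": 0,"spin": 0},{"dx": 0.1,"dy": 0,"dz": 0,"spin": 0},{"dx": 0,"dy": 0,"dz": 0,"spin": 0},{"dx": 0,"dy": 0,"dz": 0,"spin": 0}])

```text
time: 8.6
ee_pos: [0.5547, 0.0393, 0.2241]
eef_rot: [0.628, 0.778, -0.0, 0.002]
ft_force: [3.8, -9.7, 0.1]
width: 0.0175
grip_force: 15.0
```

```bash
python3 -c "
from h import *
goal(.5297,.1551,.399);snap('top','t3');snap('scene','s3')
a=cv2.imread('pics/t3.png')[140:240,170:300];b=cv2.imread('pics/s3.png')[150:250,190:340]
cv2.imwrite('pics/m3.png',np.vstack([cv2.resize(a,(390,300),interpolation=2),cv2.resize(b,(450,300),interpolation=2)[:,:390]]))"
```

```text
t 8.6 pos [0.5547 0.0393 0.2241] d_cm [ 11.79   0.04 -17.52] spin -0.003 tiltz [ 0.002 -0.003 -1.   ] F [ 3.78 -9.66  0.07] w 0.0175 g 15.0 q [-0.63  0.4   0.57  1.86 -0.25  0.95  0.26]
```

View pics/m3.png

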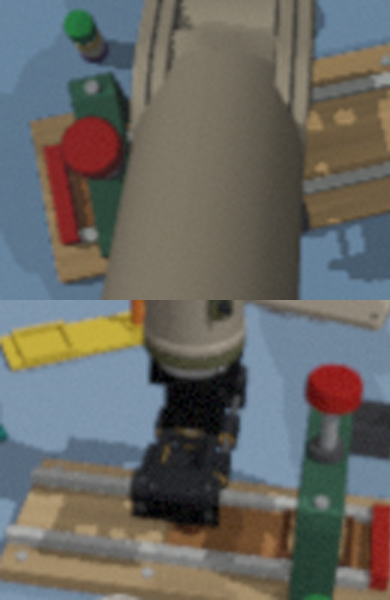

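The lower picture shows the sled reaching under the bridge to the red stop at (380,545). The stop takes 10 N and the knob is still up at (333,390). Now I'll relax the push, open, rise and close the fingers.

Request:
move_arm(steps=[{"dx": -0.2,"dy": 0,"dz": 0,"spin": 0},{"dx": 0,"dy": 0,"dz": 0,"spin": 0},{"dx": 0,"dy": 0,"dz": 0,"spin": 0}])

```text
time: 9.0
ee_pos: [0.5547, 0.0388, 0.2238]
eef_rot: [0.627, 0.779, -0.0, 0.001]
ft_force: [2.7, -6.1, -0.2]
width: 0.0175
grip_force: 15.0
```

Request:
move_arm(steps=[{"dx": 0,"dy": 0,"dz": 0,"spin": 0},{"dx": 0,"dy": 0,"dz": 0,"spin": 0},{"dx": 0,"dy": 0,"dz": 0,"spin": 0},{"dx": 0,"dy": 0,"dz": 0,"spin": 0},{"dx": 0,"dy": 0,"dz": 0,"spin": 0},{"dx": 0,"dy": 0,"dz": 0,"spin": 0}], claw=6)

```text
time: 9.6
ee_pos: [0.5545, 0.0398, 0.2237]
eef_rot: [0.627, 0.779, 0.0, -0.0]
ft_force: [-0.3, -0.2, -0.3]
width: 0.0561
grip_force: 0.0
```

Request:
move_arm(steps=[{"dx": 0,"dy": 0,"dz": -1,"spin": 0},{"dx": 0,"dy": 0,"dz": -2,"spin": 0},{"dx": 0,"dy": 0,"dz": -2.3,"spin": 0},{"dx": 0,"dy": 0,"dz": -2.3,"spin": 0},{"dx": 0,"dy": 0,"dz": -2.3,"spin": 0},{"dx": 0,"dy": 0,"dz": -2.3,"spin": 0},{"dx": 0,"dy": 0,"dz": -2.3,"spin": 0},{"dx": 0,"dy": 0,"dz": -2.3,"spin": 0},{"dx": 0,"dy": 0,"dz": -2.3,"spin": 0},{"dx": 0,"dy": 0,"dz": -2.3,"spin": 0},{"dx": 0,"dy": 0,"dz": -2,"spin": 0},{"dx": 0,"dy": 0,"dz": 0,"spin": 0}])

```text
time: 10.8
ee_pos: [0.5548, 0.0391, 0.4612]
eef_rot: [0.627, 0.779, 0.002, 0.001]
ft_force: [-0.0, 0.7, -0.4]
width: 0.0599
grip_force: 0.0
```

Request:
move_arm(steps=[{"dx": 0,"dy": 0,"dz": 0,"spin": 0},{"dx": 0,"dy": 0,"dz": 0,"spin": 0},{"dx": 0,"dy": 0,"dz": 0,"spin": 0},{"dx": 0,"dy": 0,"dz": 0,"spin": 0},{"dx": 0,"dy": 0,"dz": 0,"spin": 0},{"dx": 0,"dy": 0,"dz": 0,"spin": 0},{"dx": 0,"dy": 0,"dz": 0,"spin": 0},{"dx": 0,"dy": 0,"dz": 0,"spin": 0}], claw=0)

```text
time: 11.6
ee_pos: [0.5545, 0.0397, 0.4577]
eef_rot: [0.627, 0.779, 0.0, -0.0]
ft_force: [-0.2, -1.0, 0.5]
width: 0.0047
grip_force: 0.0
```

```bash
python3 -c "
from h import *
goal(.5288,.1549,.409);snap('scene','s4');crop('s4',190,120,350,240,5);print(proj('s4',[[.5297+.2148*.12,.1551-.9767*.12,.078]]))"
```

```text
t 11.6 pos [0.5545 0.0397 0.4577] d_cm [11.81 -0.04  4.87] spin -0.0 tiltz [-0.  0. -1.] F [-0.19 -0.99  0.5 ] w 0.0047 g 0.0 q [-0.71  0.16  0.63  1.59 -0.1   1.42  0.15]
[[253.1910836  211.15340208]]
```

View pics/s4_c190_120.png

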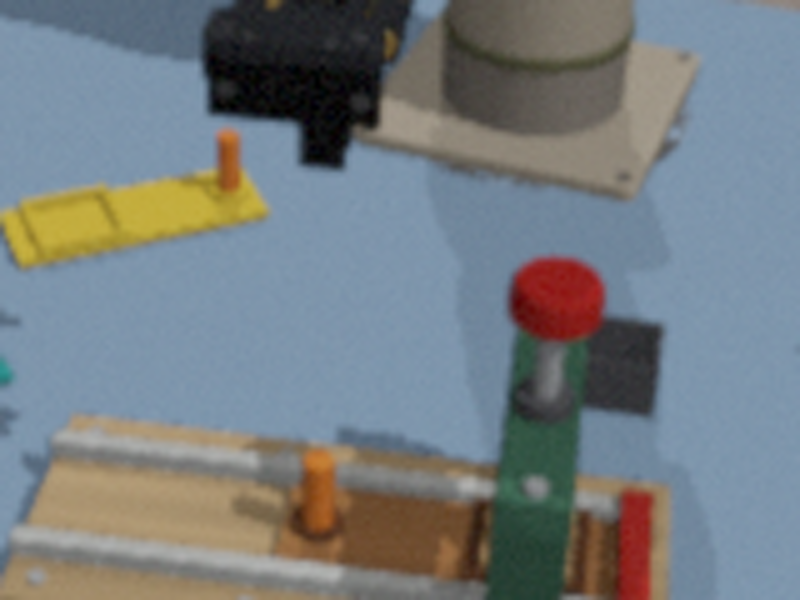

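The sled stands against the stop: its handle top is at crop (320,455) and (316,456) was expected. The knob is up. Moving over the knob.

Request:
move_arm(steps=[{"dx": 1.5,"dy": 0,"dz": 0,"spin": 0},{"dx": 2,"dy": 0,"dz": 0,"spin": 0},{"dx": 2.5,"dy": 0,"dz": 0,"spin": 0},{"dx": 2.5,"dy": 0,"dz": 0,"spin": 0},{"dx": 2,"dy": 0,"dz": 0,"spin": 0},{"dx": 1.3,"dy": 0,"dz": 0,"spin": 0},{"dx": 0,"dy": 0,"dz": 1.5,"spin": 0},{"dx": 0,"dy": 0,"dz": 1.5,"spin": 0},{"dx": 0,"dy": 0,"dz": 1,"spin": 0},{"dx": 0,"dy": 0,"dz": 0.7,"spin": 0},{"dx": 0,"dy": 0,"dz": 0,"spin": 0},{"dx": 0,"dy": 0,"dz": 0,"spin": 0}])

```text
time: 12.85
ee_pos: [0.5294, 0.1548, 0.4112]
eef_rot: [0.627, 0.779, 0.0, 0.0]
ft_force: [0.1, -0.9, 0.0]
width: 0.0003
grip_force: 0.0
```

Request:
move_arm(steps=[{"dx": 0,"dy": 0,"dz": 0.3,"spin": 0},{"dx": 0,"dy": 0,"dz": 0.3,"spin": 0},{"dx": 0,"dy": 0,"dz": 0.2,"spin": 0},{"dx": 0,"dy": 0,"dz": 0,"spin": 0},{"dx": 0,"dy": 0,"dz": 0,"spin": 0}])

```text
time: 13.35
ee_pos: [0.5292, 0.1549, 0.4028]
eef_rot: [0.627, 0.779, 0.0, -0.0]
ft_force: [-0.5, -0.4, -0.1]
width: 0.0005
grip_force: 0.0
```

```bash
python3 -c "
from h import *
goal(.5288,.1549,.3992);snap('scene','s5');crop('s5',220,90,380,210,5)"
```

```text
t 13.35 pos [0.5292 0.1549 0.4028] d_cm [ 0.01 -0.04  0.36] spin -0.0 tiltz [-0.  0. -1.] F [-0.49 -0.44 -0.07] w 0.0005 g 0.0 q [-0.84  0.18  0.54  1.69 -0.09  1.3  -0.07]
```

View pics/s5_c220_90.png

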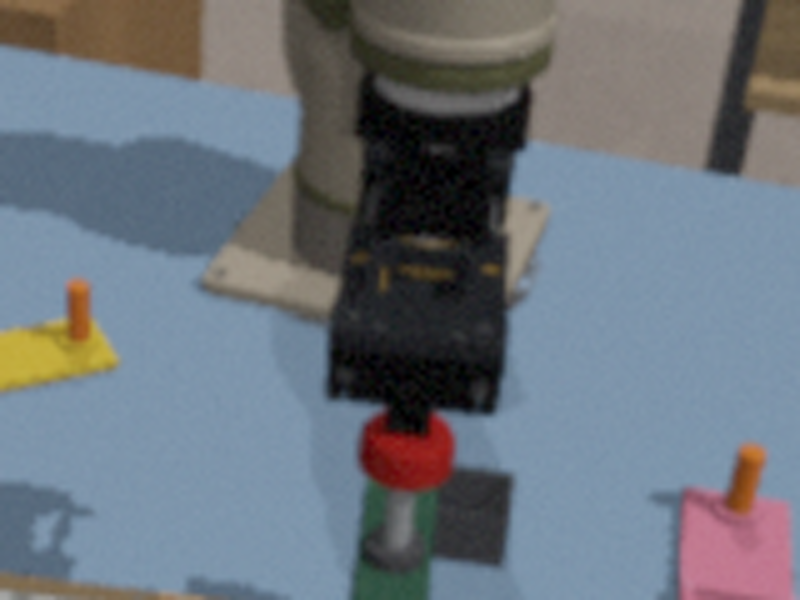

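The fingertips are centred on the knob (crop (408,430)), about 3.6 mm above it. Pressing in stages.

Request:
move_arm(steps=[{"dx": 0,"dy": 0,"dz": 0.2,"spin": 0},{"dx": 0,"dy": 0,"dz": 0.2,"spin": 0},{"dx": 0,"dy": 0,"dz": 0.2,"spin": 0},{"dx": 0,"dy": 0,"dz": 0.2,"spin": 0},{"dx": 0,"dy": 0,"dz": 0,"spin": 0},{"dx": 0,"dy": 0,"dz": 0,"spin": 0}])

```text
time: 14.0
ee_pos: [0.5293, 0.155, 0.3949]
eef_rot: [0.627, 0.779, 0.0, 0.0]
ft_force: [0.6, -0.4, 1.4]
width: 0.0003
grip_force: 1.0
```

Request:
move_arm(steps=[{"dx": 0,"dy": 0,"dz": 0.2,"spin": 0},{"dx": 0,"dy": 0,"dz": 0.2,"spin": 0},{"dx": 0,"dy": 0,"dz": 0.2,"spin": 0},{"dx": 0,"dy": 0,"dz": 0.2,"spin": 0},{"dx": 0,"dy": 0,"dz": 0.2,"spin": 0},{"dx": 0,"dy": 0,"dz": 0.2,"spin": 0},{"dx": 0,"dy": 0,"dz": 0.2,"spin": 0},{"dx": 0,"dy": 0,"dz": 0,"spin": 0},{"dx": 0,"dy": 0,"dz": 0,"spin": 0}])

```text
time: 14.9
ee_pos: [0.5293, 0.1549, 0.3811]
eef_rot: [0.627, 0.779, 0.0, -0.0]
ft_force: [-2.4, -0.1, 8.1]
width: 0.0005
grip_force: 3.8
```

Request:
move_arm(steps=[{"dx": 0,"dy": 0,"dz": 0.2,"spin": 0},{"dx": 0,"dy": 0,"dz": 0.2,"spin": 0},{"dx": 0,"dy": 0,"dz": 0.2,"spin": 0},{"dx": 0,"dy": 0,"dz": 0,"spin": 0},{"dx": 0,"dy": 0,"dz": 0,"spin": 0},{"dx": 0,"dy": 0,"dz": 0,"spin": 0}])

```text
time: 15.5
ee_pos: [0.5293, 0.1549, 0.3756]
eef_rot: [0.627, 0.779, 0.0, -0.0]
ft_force: [-3.9, -1.3, 11.2]
width: 0.0006
grip_force: 5.6
```

```bash
python3 -c "
from h import *
F=[];Z=[]
for i in range(6):
  snap('scene','s6');s=telemetry.read_state();F.append(s['ft_force'][2]);Z.append(s['ee_pos'][2])
print(np.mean(F),np.mean(Z),.3992-np.mean(Z));goal(.5288,.1549,.3742);crop('s6',220,120,380,240,5)
print(uc([0,0],(220,120)),proj('s6',[[.529,.155,.187],[.529,.155,.162]]))"
```

```text
10.985320409955499 0.3755747934174109 0.023625206582589098
t 15.8 pos [0.5293 0.1549 0.3756] d_cm [ 0.01 -0.05  0.14] spin -0.0 tiltz [ 0.     0.001 -1.   ] F [-2.58 -0.51 10.29] w 0.0004 g 5.6 q [-0.84  0.2   0.54  1.73 -0.11  1.25 -0.06]
[219.6 119.6] [[300.07194303 184.74618421]
 [299.19364274 192.40889643]]
```

View pics/s6_c220_120.png

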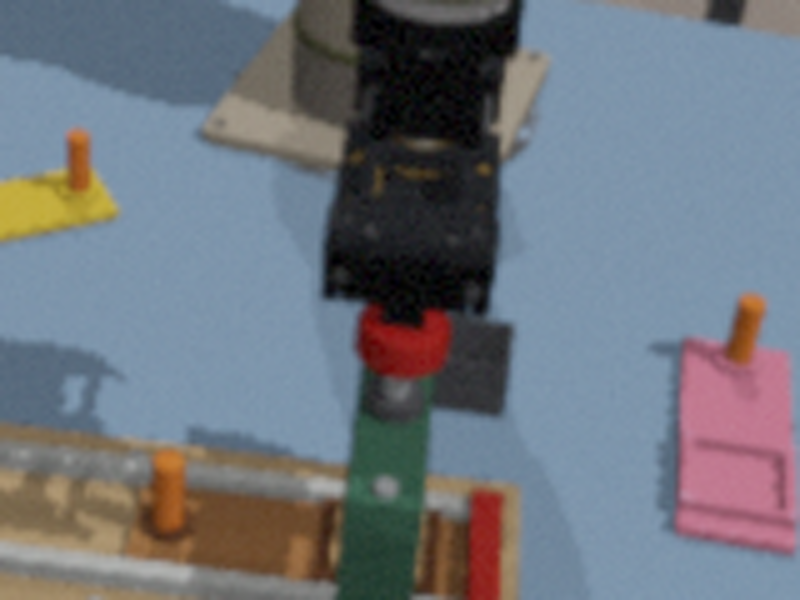

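The knob's lower edge moved 7.2 px, or 23.5 mm. That agrees with the arm's travel (23.6 mm) and the force (11 N ≈ 24 mm). The sled is still at the stop. I'll go 1 mm deeper to reach mid-band, then hand in.

Request:
move_arm(steps=[{"dx": 0,"dy": 0,"dz": 0.1,"spin": 0},{"dx": 0,"dy": 0,"dz": 0,"spin": 0},{"dx": 0,"dy": 0,"dz": 0,"spin": 0},{"dx": 0,"dy": 0,"dz": 0,"spin": 0},{"dx": 0,"dy": 0,"dz": 0,"spin": 0}])

```text
time: 16.3
ee_pos: [0.5293, 0.1549, 0.3747]
eef_rot: [0.627, 0.779, 0.0, -0.0]
ft_force: [-3.3, -1.5, 11.5]
width: 0.0003
grip_force: 5.9
```

```bash
python3 -c "
from h import *
goal(.5288,.1549,.3742);print(job.close_job())"
```

```text
t 16.3 pos [0.5293 0.1549 0.3747] d_cm [ 0.01 -0.05  0.05] spin -0.0 tiltz [ 0.001  0.001 -1.   ] F [-3.32 -1.51 11.47] w 0.0003 g 5.9 q [-0.84  0.2   0.54  1.73 -0.11  1.25 -0.06]
the job is handed in; nothing more can be done
None
```

I handed the job in at 16.3 s with the sled against the red stop and the knob held about 24.5 mm down at 11.5 N; the hand-in call returned no verdict.

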